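Grade the doming stakes on the bench rail

TASK

Stand the four domed steel stakes on the wooden rail in order of thickness, one in the middle of each cork mark: the thinnest on the mark next to the brass knob, then thicker and thicker to the thickest at the far end. Leave them all standing upright, dome up, and do not let any of them fall over on the way.

Things in the scene. Friction and masses are not known exactly. Their poses are not given: they have to be found in the camera images.
- stake_1: the thinnest of four loose domed steel stakes (stubby round metal-forming tools): an upright plain steel cylinder 20 mm in diameter with a shallow domed top, 42 mm high in all (straight-sided up to 36 mm), about 100 g, give or take a fifth. Starts standing on the bench, dome up. Origin at the centre of its flat underside, z up.
- stake_2: the second thinnest of four loose domed steel stakes (stubby round metal-forming tools): an upright plain steel cylinder 28 mm in diameter with a shallow domed top, 47 mm high in all (straight-sided up to 39 mm), about 210 g, give or take a fifth. Starts standing on the bench, dome up. Origin at the centre of its flat underside, z up.
- stake_3: the second thickest of four loose domed steel stakes (stubby round metal-forming tools): an upright plain steel cylinder 36 mm in diameter with a shallow domed top, 52 mm high in all (straight-sided up to 41 mm), about 380 g, give or take a fifth. Starts standing on the bench, dome up. Origin at the centre of its flat underside, z up.
- stake_4: the thickest of four loose domed steel stakes (stubby round metal-forming tools): an upright plain steel cylinder 44 mm in diameter with a shallow domed top, 57 mm high in all (straight-sided up to 44 mm), about 620 g, give or take a fifth. Starts standing on the bench, dome up. Origin at the centre of its flat underside, z up.
- rail: fixed dark wooden rail: a flat strip 70 mm wide (its x), 410 mm long (its y) and 12 mm high, lying on the bench. Origin at the centre of its underside (bench level), z up. It carries four marks in a row along its y axis, 85 mm apart; near one end stands the brass knob, near the other is only a flat dark screw head 18 mm across, 3 mm high.
- mark_1: pale round cork mark, 50 mm across, flush in the top of the rail, at one end of the row (the rail's +y end). Origin at its centre on the rail's top face (12 mm above the bench), axes those of the rail. Nothing sticks up.
- mark_2: pale round cork mark, 50 mm across, flush in the top of the rail, second from the rail's +y end. Origin at its centre on the rail's top face (12 mm above the bench), axes those of the rail. Nothing sticks up.
- mark_3: pale round cork mark, 50 mm across, flush in the top of the rail, third from the rail's +y end. Origin at its centre on the rail's top face (12 mm above the bench), axes those of the rail. Nothing sticks up.
- mark_4: pale round cork mark, 50 mm across, flush in the top of the rail, at the other end of the row (the rail's -y end). Origin at its centre on the rail's top face (12 mm above the bench), axes those of the rail. Nothing sticks up.
- knob: fixed brass ball knob, 20 mm across and 36 mm high, on the rail's centre line at whichever end of the rail it is this time, 60 mm beyond the centre of the end mark. Origin at the centre of its foot on the rail's top face.

How it is judged (in metres and radians):
At the end, for the whole second after the job is handed in: All four stakes stand still and upright (within 0.1 rad) on the rail's top face, each centre within 14 mm of its mark's centre, in order of thickness with the thinnest on the mark next to the brass knob (((horizontal distance between knob and mark_1 below 0.1 m and horizontal distance between stake_1 and mark_1 below 0.014 m and horizontal distance between stake_2 and mark_2 below 0.014 m and horizontal distance between stake_3 and mark_3 below 0.014 m and horizontal distance between stake_4 and mark_4 below 0.014 m) or (horizontal distance between knob and mark_4 below 0.1 m and horizontal distance between stake_1 and mark_4 below 0.014 m and horizontal distance between stake_2 and mark_3 below 0.014 m and horizontal distance between stake_3 and mark_2 below 0.014 m and horizontal distance between stake_4 and mark_1 below 0.014 m)) and angle between each of stake_1, stake_2, stake_3, stake_4's own z axis and vertical below 0.1 rad and height (world z) of stake_1 between 0.008 and 0.017 m and linear speed of each of stake_1, stake_2, stake_3, stake_4 below 0.02 m/s and angular speed of each of stake_1, stake_2, stake_3, stake_4 below 0.2 rad/s and height (world z) of stake_2 between 0.008 and 0.017 m and height (world z) of stake_3 between 0.008 and 0.017 m and height (world z) of stake_4 between 0.008 and 0.017 m); the robot touches nothing.
It fails at once if a stake is toppled (leans more than 0.7 rad) (angle between any of stake_1, stake_2, stake_3, stake_4's own z axis and vertical above 0.7 rad).
It also fails if it takes over 112 s, if anything falls off the work surface, if the arm or the gripper's body presses on something with over 40 N, if the wrist force passes 120 N, or if a joint passes its speed limit or range.

ROBOT

A 6-joint arm with a two-finger parallel gripper is mounted at the origin on the work surface. World frame = base frame: x ahead of the robot, y to its left, z up, the work surface at z = 0. Lengths are in mm, angles in rad, forces in N, time in s.
With the tool pointing down it reaches from about 350 to 875 mm from the base axis. Payload 15.5 kg.
Tool frame: the origin (TCP) lies on the front face of the gripper's body, between the roots of the fingers; the fingertips stand 73 mm ahead of it and the grasp point (between the pads) lies 54 mm ahead of it; x points along the fingers, z is the direction in which the jaws open and shut, and the axes are right-handed (so a half turn about x gives the same grasp; the last joint's range is limited). The gripper opens to 85 mm and grips with 20 to 120 N. Pads are 22 mm wide; open, the fingers measure 114 mm over their backs; the gripper's body (76 mm by 85 mm) begins 54 mm behind the grasp point. The pads swing forward as they close: fully open they stand 13 mm farther back than shut.
Start: joints at [1.05, 0.494, 1.345, -0, 1.302, -0.096], TCP at [258.152, 569.197, 303.877] pointing down, gripper open.
Joint ranges: [-2.91, 2.91], [-0.82, 2.16], [0.22, 2.67], [-1.22, 4.37], [0.12, 2.79], [-3.08, 3.08]. Speed limits (rad/s): [1.89, 1.89, 2.57, 3.01, 3.01, 3.01].

INTERFACE

Orientations are given as a unit quaternion [x, y, z, w].
In Python, from workcell import r gives the robot as it stands. Calls block until the motion is done:
- r.move_to(position, orientation): joint-space move of the TCP to a pose.
- r.move_straight(position, ori=None, vel=150): straight line of the TCP; ori=None keeps the orientation; vel is the mean speed in mm/s.
- r.set_joints(angles): joint-space move.
- r.open() and r.close(effort=None): open the fingers fully, or close them until they stop; effort is the grip in N (None keeps the last).
- r.sleep(seconds).
- r.solve_ik(position, orientation): joint angles nearest the present ones, or None.
- r.get_image(name): name is "scene" or "top" or "wrist"; returns (picture, depth): 384x512x3 uint8, red, green, blue; 384x512 float32, mm along the optical axis (not along the pixel's ray), 0 where there is no reading.
- r.get_calibration(name): a dict with "fx", "fy", "cx", "cy" (pixels), "xyz" and "rotation" of the camera in the world; the wrist camera has in their place "mount" (4x4, takes a point from camera to tool coordinates, whose origin is the TCP and whose axes are the tool frame's). Camera axes: x right, y up, looking along -z (the intrinsics and any distortion apply to the point x, -y, -z); pixel columns grow to the right and rows downward; lengths in mm; the calibration is good to about 2 mm. The wrist camera is an equidistant fisheye: a pixel r from the principal point sees the ray r / f radians off the axis. A picture is of the moment at which its call begins: read the wrist's pose just before it. get_calibration takes no time and is no camera call.
A pose or a line that the arm cannot do raises r.PlanningError and nothing moves.
- r.close_job(): hands the job in, once; it reports no verdict.
Trained networks look in the newest picture that a camera, given by its name, has taken for a name from the list of things; names that differ only in an ending like _2 or _b are one class to them, and where a whole thing is asked for, a point or a joint stands for the part that bears it (a point fixed in the world has none). Each returns a list of dicts, best first, with "confidence" (0 to 1); they miss things now and then, are a little off and sometimes report something else, mostly with a low value. They report only what shows in the picture. A call takes as long as a camera call.
- r.look_for(camera, query): "at" ([x, y, z] in mm, in world coordinates, good to about 4 mm: the middle of the surface that is visible of it).
- r.silhouettes(camera, query): "mask" (384x512 bool, what is visible of it).
Readings, each from a call of its own:
- r.current_time_s(): time.
- r.current_joint_pos(): joint angles.
- r.current_joint_velocities(): joint speeds.
- r.current_effort(): joint torques, N m.
- r.current_eef_pos(): TCP position.
- r.current_tool_rot(): TCP orientation.
- r.current_force(): force on the tool from outside, world axes, zero at the start.
- r.current_wrist_torque(): the same for the moment, N m.
- r.current_finger_gap(): finger opening in mm.
Only numpy, scipy, OpenCV 4.12 (cv2) and the standard library are available. Lean on these libraries where they do the work, as an engineer would, in place of code of your own. Each camera call takes 0.05 s, during which the arm holds its last target. There are 200 camera calls.

## Working session

There is one attempt and no reset: what is moved stays moved. The work goes in short steps, each a Python script; the robot and the scene stay as the last script left them, time stands still between calls to the robot, and variables do not carry over. Pictures are saved under pics/ and viewed, about 12 in all and at most 16, crops included, and the job is handed in when it is done.

```bash
mkdir -p pics; ls; python3 - <<'E'
from workcell import r
import cv2,numpy as np
for n in ("scene","top"):
    p,d=r.get_image(n); cv2.imwrite(f"pics/{n}0.png",p[:,:,::-1])
    print(n,r.get_calibration(n))
    for q in ("stake_1","mark_1","knob","rail"):
        print(q,[(np.round(o["at"]).tolist(),round(o["confidence"],2)) for o in r.look_for(n,q)])
print(r.current_tool_rot(),r.current_time_s(),r.get_calibration("wrist"))
E
```

```text
pics
scene {'fx': 420.73855284832246, 'fy': 420.73855284832246, 'cx': 264.5018113493317, 'cy': 191.2140817484427, 'xyz': array([1083.26992486, -430.95162414,  621.17051877]), 'rotation': array([0.3820465 , 0.17730835, 0.3891736 , 0.81923509])}
stake_1 [([487.0, 78.0, 36.0], 0.88), ([446.0, 283.0, 30.0], 0.73), ([439.0, -102.0, 25.0], 0.61), ([464.0, -274.0, 36.0], 0.59)]
mark_1 [([648.0, -69.0, 16.0], 0.88), ([661.0, -151.0, 13.0], 0.85), ([634.0, 17.0, 10.0], 0.75), ([653.0, -76.0, 12.0], 0.61), ([617.0, 97.0, 13.0], 0.6)]
knob [([677.0, -210.0, 39.0], 0.61), ([659.0, -151.0, 12.0], 0.48)]
rail [([647.0, -76.0, 13.0], 0.91)]
top {'fx': 351.37685131975337, 'fy': 351.37685131975337, 'cx': 259.32022454271055, 'cy': 187.45433916700944, 'xyz': array([390.85412401,   5.17113294, 785.58099079]), 'rotation': array([ 0.08367529, -0.08102703, -0.6899686 ,  0.71440632])}
stake_1 [([449.0, -263.0, 52.0], 0.71), ([430.0, -100.0, 46.0], 0.63), ([440.0, 282.0, 42.0], 0.52), ([636.0, -25.0, 11.0], 0.48)]
mark_1 [([658.0, -149.0, 16.0], 0.9), ([641.0, -62.0, 12.0], 0.64), ([616.0, 100.0, 15.0], 0.54), ([625.0, 17.0, 11.0], 0.54)]
knob [([661.0, -208.0, 43.0], 0.59)]
rail [([634.0, -20.0, 8.0], 0.74), ([618.0, 99.0, 13.0], 0.66), ([665.0, -208.0, 44.0], 0.4)]
[-0.38306915  0.59435899  0.3830623   0.5943557 ] 0.5 {'fx': 297.3186396354542, 'fy': 297.3186396354542, 'cx': 253.9889625782574, 'cy': 187.0657731699561, 'mount': array([[ 4.16688475e-04,  2.91837306e-01, -9.56467884e-01,
        -6.96035015e+01],
       [-2.53506986e-04,  9.56467967e-01,  2.91837221e-01,
         7.38998990e+01],
       [ 9.99999881e-01,  1.20866084e-04,  4.72531974e-04,
        -2.24455639e-01],
       [ 0.00000000e+00,  0.00000000e+00,  0.00000000e+00,
         1.00000000e+00]])}
```

View pics/top0.png

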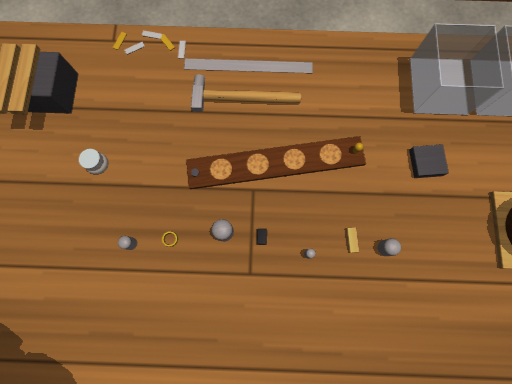

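View pics/scene0.png

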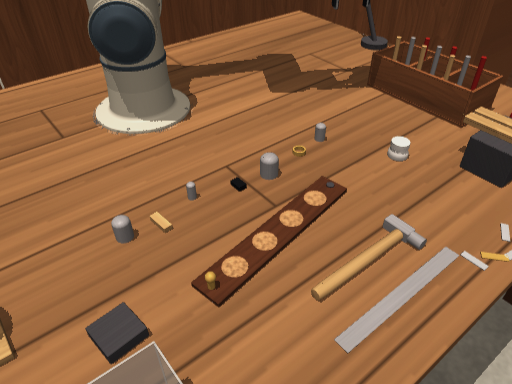

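Knob is at the right end (358,147), i.e. the −y end. Stakes in the top view, by apparent size: thinnest at (311,254), second at (125,242), third at (392,247) and thickest at (222,230). Next I refine the positions by matching the silhouettes with the known shapes.

```bash
cat > h.py <<'E'
from workcell import r
import cv2,numpy as np
from scipy.spatial.transform import Rotation as Ro
from scipy.optimize import least_squares
DIM={1:(10,42,36),2:(14,47,39),3:(18,52,41),4:(22,57,44)}
def cam(n):
    c=r.get_calibration(n)
    return c,Ro.from_quat(c["rotation"]).as_matrix(),np.array(c["xyz"])
def proj(n,P):
    c,R,t=cam(n); q=(np.atleast_2d(P)-t)@R; z=-q[:,2]
    return np.c_[c["cx"]+c["fx"]*q[:,0]/z, c["cy"]-c["fy"]*q[:,1]/z]
def onplane(n,uv,z):
    c,R,t=cam(n); d=R@np.array([(uv[0]-c["cx"])/c["fx"],-(uv[1]-c["cy"])/c["fy"],-1])
    return (t+d*(z-t[2])/d[2])[:2]
def cen(m):
    v,u=np.nonzero(m); return np.array([u.mean(),v.mean()])
def hullcen(p):
    h=cv2.convexHull(p.astype(np.float32)); M=cv2.moments(h)
    return np.array([M["m10"],M["m01"]])/M["m00"],M["m00"]
A=np.linspace(0,2*np.pi,40,endpoint=False)
def model(xy,k,z0=0):
    a,H,s=DIM[k]; Rr=(a*a+(H-s)**2)/(2*(H-s)); o=[]
    for z in [0,s,*np.linspace(s,H,6)[1:]]:
        q=a if z<=s else np.sqrt(max(0,Rr**2-(z-H+Rr)**2))
        o.append(np.c_[xy[0]+q*np.cos(A),xy[1]+q*np.sin(A),np.full(40,z+z0)])
    return np.vstack(o)
def fit(n,m,k,xy0,z0=0):
    c=cen(m); s=least_squares(lambda x:hullcen(proj(n,model(x,k,z0)))[0]-c,xy0)
    return s.x,m.sum()/hullcen(proj(n,model(s.x,k,z0)))[1]
def ori(a):
    x=np.array([0,0,-1.]); z=np.array([np.cos(a),np.sin(a),0])
    return Ro.from_matrix(np.c_[x,np.cross(z,x),z]).as_quat()
E
python3 - <<'E'
from h import *
G={1:(435,-100),2:(443,282),3:(456,-268),4:(485,78)}
M=[(617,98),(630,17),(645,-66),(660,-150)]
for n in("scene","top"):
    r.get_image(n)
    S=r.silhouettes(n,"stake_1")
    for k,g in G.items():
        p=proj(n,[[*g,25]])[0]
        c=[(np.linalg.norm(cen(o["mask"])-p),o) for o in S if np.linalg.norm(cen(o["mask"])-p)<12]
        for d,o in c:
            x,a=fit(n,o["mask"],k,g); print(n,"stake",k,x.round(1),"area ratio",round(a,2),round(o["confidence"],2))
    for o in r.silhouettes(n,"mark_1"): print(n,"mark",onplane(n,cen(o["mask"]),12).round(1),o["mask"].sum(),round(o["confidence"],2))
    for o in r.silhouettes(n,"rail"): print(n,"rail",onplane(n,cen(o["mask"]),12).round(1),o["mask"].sum(),round(o["confidence"],2))
for p in [(485,78),(630,17)]:
  for a in(.167,.167+np.pi):
    j=r.solve_ik([*p,150],ori(a)); print(None if j is None else np.round(j,2))
E
```

```text
scene stake 1 [ 431.6 -102.1] area ratio 1.08 0.68
scene stake 2 [442.6 290.5] area ratio 0.93 0.63
scene stake 3 [ 449.1 -271.9] area ratio 1.09 0.86
scene mark [ 659.6 -150.2] 404 0.97
scene mark [645.4 -66.2] 376 0.75
scene mark [615.7 101.7] 244 0.66
scene mark [629.9  17.3] 296 0.53
scene rail [652.1 -66.4] 4262 0.84
top stake 1 [ 431.8 -100.8] area ratio 0.92 0.59
top stake 2 [440.5 291.7] area ratio 0.99 0.45
top stake 3 [ 450.7 -271.5] area ratio 0.99 0.65
top stake 4 [474.7  87.3] area ratio 1.0 0.86
top mark [615.9 101.2] 363 0.71
top mark [ 660.6 -149.9] 356 0.63
top mark [630.9  17.1] 357 0.58
top rail [634.4 -21.4] 3933 0.94
[ 0.04  0.53  1.84 -0.    0.77 -0.13]
[ 0.04  0.53  1.84 -0.    0.77  3.01]
[-0.07  0.67  1.48 -0.    0.99 -0.23]
[-0.07  0.67  1.48 -0.    0.99  2.91]
```

```bash
cat >> h.py <<'E'
RA=0.1744; RY=np.array([-.1735,.9848]); C=np.array([638.1,-24.3])
TG={1:C-127.5*RY,2:C-42.5*RY,3:C+42.5*RY,4:C+127.5*RY}
ZG={1:76,2:76,3:78,4:80}
def pick(k,xy,effort=60):
    q=ori(RA)
    r.move_to([*xy,200],q); r.move_straight([*xy,ZG[k]],vel=100)
    print("down F",np.round(r.current_force(),1))
    r.close(effort); r.sleep(.2); print("gap",round(r.current_finger_gap(),1),"F",np.round(r.current_force(),1))
    r.move_straight([*xy,200],vel=120); print("lift gap",round(r.current_finger_gap(),1),"F",np.round(r.current_force(),1))
def place(k,dxy=(0,0)):
    t=TG[k]+dxy
    r.move_to([*t,200],ori(RA)); r.move_straight([*t,ZG[k]+22],vel=120); r.move_straight([*t,ZG[k]+12.5],vel=25)
    r.sleep(.2); print("set F",np.round(r.current_force(),1))
    r.open(); r.sleep(.2); r.move_straight([*t,200],vel=100)
    print("t",r.current_time_s(),np.round(r.current_eef_pos(),1))
E
python3 - <<'E'
from h import *
pick(1,(431.7,-101.4),40)
p,d=r.get_image("scene"); cv2.imwrite("pics/s1.png",p[:,:,::-1]); print(r.current_time_s())
E
```

```text
down F [-0.1  0.2 -0.4]
gap 18.6 F [-1.6 -0.4  7. ]
lift gap 19.0 F [-0.8 -0.1 -0.8]
6.825
```

View pics/s1.png

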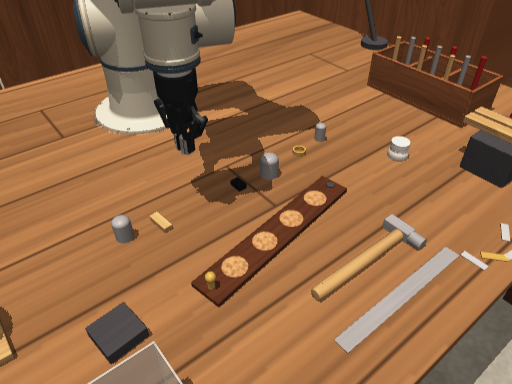

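Stake 1 is held: its lower end shows between the fingertips at about (187,150), the gap is 19 mm and the force reads about −1 N.

```bash
python3 - <<'E'
from h import *
place(1)
n="scene";p,d=r.get_image(n); cv2.imwrite("pics/s2.png",cv2.resize(p[150:320,150:370,::-1],None,fx=3,fy=3))
for o in r.silhouettes(n,"stake_1"):
    c=cen(o["mask"])
    if np.linalg.norm(c-proj(n,[[*TG[1],33]])[0])<20: print(fit(n,o["mask"],1,TG[1],12),TG[1])
E
```

```text
set F [-0.3 -0.3 -2.3]
t 11.6083 [ 659.9 -149.8  199.2]
(array([ 659.10585434, -149.73650019]), np.float64(0.9982904408082884)) [ 660.22125 -149.862  ]
```

View pics/s2.png

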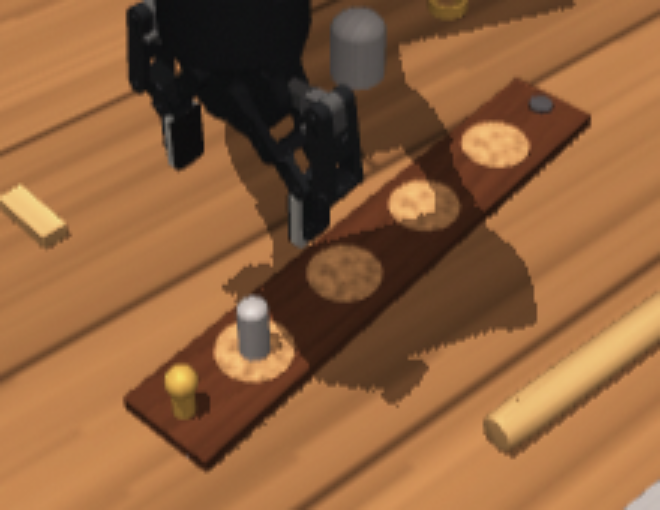

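Stake 1 stands upright in the middle of the mark next to the knob, at (252,340) in the crop, within about 1 mm. Next are stakes 2 and 3.

```bash
python3 - <<'E'
from h import *
pick(2,(441.5,291.1),50)
if r.current_finger_gap()>20:
    place(2); pick(3,(450,-271.7),60)
    if r.current_finger_gap()>28: place(3)
n="scene";p,d=r.get_image(n); cv2.imwrite("pics/s3.png",cv2.resize(p[100:320,120:380,::-1],None,fx=2.5,fy=2.5))
S=r.silhouettes(n,"stake_1")
for k in(1,2,3):
  for o in S:
    if np.linalg.norm(cen(o["mask"])-proj(n,[[*TG[k],33]])[0])<12: print(k,fit(n,o["mask"],k,TG[k],12),TG[k])
E
```

```text
down F [ 0.   0.5 -0.2]
gap 26.6 F [-1.  -1.1  6.2]
lift gap 26.8 F [-0.3 -0.7 -2.4]
set F [ 0.2 -0.  -2.2]
t 22.1667 [645.2 -66.1 199.3]
down F [-0.4  1.5 -0.9]
gap 35.1 F [-1.2  1.2  7.9]
lift gap 34.5 F [ 0.1 -0.8 -4.4]
set F [-0.8  0.7 -1. ]
t 31.5 [630.4  17.6 199.3]
1 (array([ 658.07179196, -149.37285509]), np.float64(1.0091955333944576)) [ 660.22125 -149.862  ]
2 (array([643.78857772, -65.7089863 ]), np.float64(0.8949976402277993)) [645.47375 -66.154  ]
3 (array([629.5299337 ,  18.16464928]), np.float64(1.0000495892403216)) [630.72625  17.554  ]
```

View pics/s3.png

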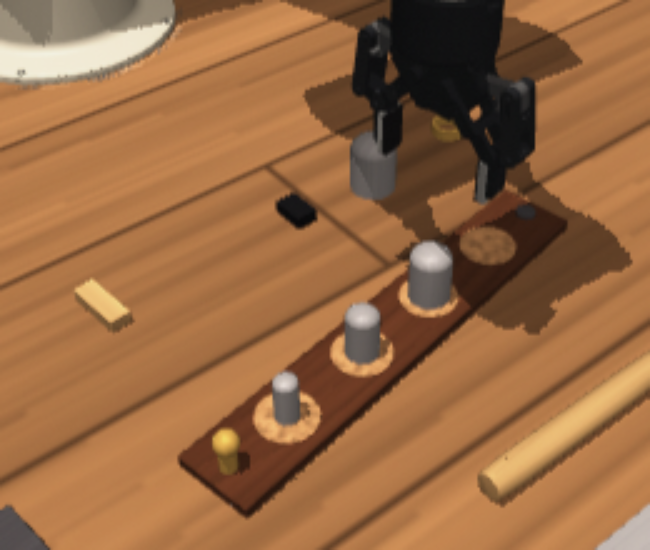

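Three stakes stand centred on their marks, at (285,400), (362,335) and (430,277) in the crop. Stake 4 is next.

```bash
python3 - <<'E'
from h import *
pick(4,(474.7,87.3),70)
if r.current_finger_gap()>36: place(4)
r.move_to([450,-50,320],ori(RA))
r.move_straight([400,250,320])
for n in("scene","top"):
    p,d=r.get_image(n); cv2.imwrite(f"pics/{n}4.png",cv2.resize(p[100:320,120:380,::-1],None,fx=2.5,fy=2.5))
    S=r.silhouettes(n,"stake_1")
    for k in(1,2,3,4):
      for o in S:
        if np.linalg.norm(cen(o["mask"])-proj(n,[[*TG[k],33]])[0])<12: x,a=fit(n,o["mask"],k,TG[k],12);print(n,k,x.round(1),round(a,2),TG[k].round(1))
print(r.current_time_s(),r.current_finger_gap())
E
```

```text
down F [-0.1 -0.1 -0.6]
gap 43.0 F [-1.9 -0.  12.8]
lift gap 42.4 F [-0.3 -0.1 -6. ]
set F [-1.6 -0.1  0.7]
t 39.7583 [615.7 101.2 199.3]
scene 1 [ 659.1 -149.8] 1.22 [ 660.2 -149.9]
scene 2 [644.  -65.7] 0.99 [645.5 -66.2]
scene 3 [630.7  17.9] 0.96 [630.7  17.6]
scene 4 [614.3 102.3] 1.01 [616.  101.3]
top 2 [644.5 -66.3] 0.94 [645.5 -66.2]
top 3 [631.   17.7] 0.95 [630.7  17.6]
43.1333 85.58292439960937
```

View pics/scene4.png

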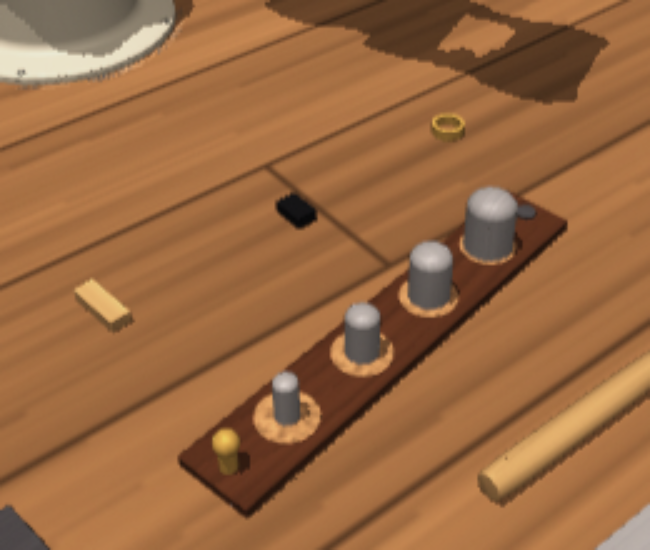

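View pics/top4.png

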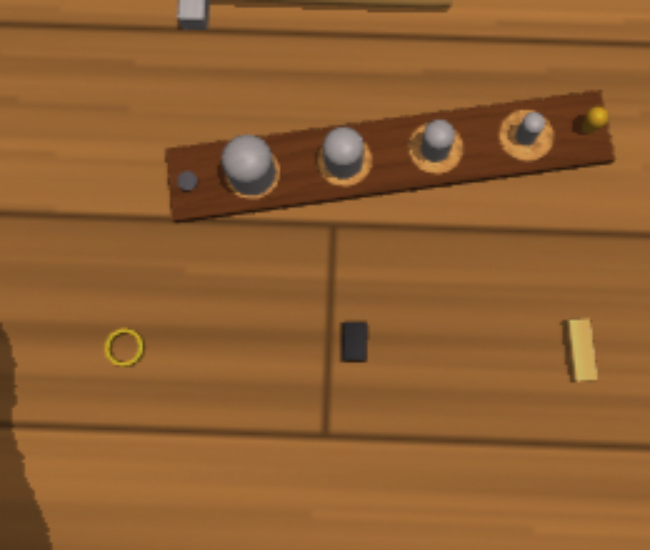

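All four stand upright, thin to thick from the knob, at (285,400), (362,335), (430,277) and (490,225) in the scene crop. The arm is clear, so I'm handing in.

```bash
python3 -c "
from workcell import r
r.close_job()"
```

```text
the job is handed in; nothing more can be done
```

All four stakes now stand upright, dome up, on the cork marks in order of thickness, with the thinnest beside the brass knob. None fell on the way. I moved the arm clear, and handed the job in at about 43 s of the 112 s allowed.

- **Position check:** my last pictures put every stake within about 2 mm of its mark's centre (14 mm allowed). The scene camera measured all four.
- **Weaker spots:** the networks missed stakes 1 and 4 in the last top-camera picture. I checked those two there by eye only, and both looked centred. The last scene outline of stake 1 was about 22% too large in area, but its centre matched the earlier readings.
- **Forces:** the highest force I read at the wrist was about 13 N, while closing on stake 4 (limit 120 N).

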